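# Wind back the shutter and draw the stirring paddle out of its case

### The job

On the café counter, wind the brass key on the paddle case clockwise, a part turn at a time, until the copper shutter is fully open; work the shutter by the key only, do not push it with the gripper. Then take the long wooden stirring paddle by its handle, tilt it and draw it up slantwise through the opening, and finish while still holding it in the air, motionless, its whole length well clear above the case (a few centimetres). Leave the pot, the mug and the jar where they stand.

Things in the scene. Friction and masses are not known exactly. Their poses are not given: they have to be found in the camera images.
- case: Fixed dark wooden case, 292 long (x) x 140 wide (y), deck (top) at 66; origin centre of underside, z up. Its +x end points away from the robot (yaw within 0.25). Walls, deck 6, floor 4 thick. Inside two cross cleats, 10 wide, 10 high, on the floor at x = -80 and +103, carry the paddle. On its right flank (-y) a black winding pod 75 x 66 x 66 high, centred at x = +10, y = -103.
- mouth (a point): Centre of the only opening in the deck, at the deck's upper face (case x = +65, y = 0, z = 66; axes as the case). The opening is 130 long (case x = 0 to +130) and 120 wide (y = -60 to +60).
- key (a joint): Turn of the winding key, rad: 0 shutter shut, grows clockwise seen from above, stop at 3.0; starts at 0 to 0.4. Each rad draws the shutter 52 mm toward the case's -x; the opening is clear from 2.72 on. Needs 0.18 to 0.23 N m against a spring; friction holds it where it is left.
- key_bow (a point): Middle of the brass key's flat bow above the pod: 40 wide along this point's x, 10 thick along its y, 26 high; it turns about the vertical through the point, which is 29 above the pod (z = 95). At key value 0 the bow lies along the case's x.
- shutter: Copper shutter plate 140 x 124 x 3 sliding on top of the deck between two brass strips 4 high, origin at its centre; shut, it covers the opening, centred at x = +65 in the case frame, upper face 3.5 above the deck. It has no grip of its own; the key moves it.
- paddle: Light wooden stirring paddle, 230 long, about 60 g, lying along the case's x on the cleats, under the shutter at first, handle to +x, underside 14 above the counter. Origin mid-length on the underside; x from blade to handle, z up. Handle 16 wide, 12 high, x = -30 to +115; blade 36 wide, 9 thick, x = -115 to -25.
- paddle_butt (a point): Middle of the handle's end face (paddle x = +115, 6 above its underside).
- paddle_blade (a point): Middle of the blade's end face (paddle x = -115, 4.5 above its underside).
- pot: Copper coffee pot with glass knob, 130 high, body 110 across, spout and black handle reach 90 from its axis; origin at the centre of its foot. Bystander.
- mug: White mug, 80 across, 90 high, origin at the centre of its foot. Bystander.
- jar: Amber bean jar with steel lid, 76 across, 120 high, origin at the centre of its foot. Bystander.

How it is judged:
By the outcome, as a careful person would: the job done as asked, in the order asked, and still so for the second after the job is handed in, while the arm keeps its last pose, push and grip.
It also fails if it takes over 61 s, if anything falls off the work surface, if the arm or the gripper's body presses on something with over 40 N, if the wrist force passes 120 N, or if a joint passes its speed limit or range.

### The arm

A 6-joint arm with a two-finger parallel gripper is mounted at the origin on the work surface. World frame = base frame: x ahead of the robot, y to its left, z up, the work surface at z = 0. Lengths are in m, angles in rad, forces in N, time in s.
With the tool pointing down it reaches from about 0.35 to 0.975 m from the base axis. Payload 4.9 kg.
Tool frame: the origin (TCP) lies at the very end of the fingers, on their centre line; the grasp point (between the pads) lies behind it (manip.pinch_z is the y of the grasp point in the tool frame, in m); y points along the fingers, x is the direction in which the jaws open and shut, and the axes are right-handed (so a half turn about y gives the same grasp; the last joint's range is limited). The gripper opens to 85 mm and grips with 20 to 120 N. Pads are 22 mm wide; open, the fingers measure 114 mm over their backs; the gripper's body (76 mm by 85 mm) begins 54 mm behind the grasp point. The pads swing forward as they close: fully open they stand 13 mm farther back than shut.
Start: joints at [0.984, 0.053, 1.613, -0, 1.476, -0.119], TCP at [0.282, 0.558, 0.231] pointing down, gripper open.
Joint ranges: [-3.01, 3.01], [-1.01, 2.22], [0.06, 2.58], [-1.02, 4.17], [0.09, 2.62], [-3.14, 3.14]. Speed limits (rad/s): [2.57, 2.57, 3.14, 3.14, 3.14, 3.14].

### API

Orientations are given as a unit quaternion [w, x, y, z].
In Python, from plant import manip gives the robot as it stands.
- The arm moves only by the tool drive_tool, never from a script. Its argument "motion" is a list of rows, each a list of 3 entries, a list of its own where there are three numbers: the shift along the tool's x, y, z in units of 25 mm (1.0 is 25 mm), then the turn, a rotation vector about the tool's x, y, z in units of 5 degrees (1.0 is 5 degrees), then the closure, from -1 (fully open) to 1 (shut). A call has 1 to 12 rows; each row shifts and turns the commanded pose from where the row before left it, along the tool's axes as they then stand; what a row does not reach is not made up. A row lasts 1/10 s, in which the tool goes at most 50 mm and 8.59 degrees, less where a joint would pass 70% of its speed; a pose out of reach is approached as far as the arm can. A call is refused whole if a number of a shift passes 1 or a number of a turn 1, either way. A call with a gripper value outside its range is refused whole. The fingers move at their own pace and stop on an object; the grip force is fixed at half the most. Time passes only in rows, so rows that do not move let the fingers close. It gives the time, the measured TCP pose, the force and the opening at its end, in the units of the state.
- manip.state(): the state, without advancing time (a new reading comes with each control period).
- manip.grab_frame(name): name is "scene" or "top"; returns a dict with "img" (400x640x3 uint8, blue, green, red), "range_z" (400x640 float32, m along the optical axis (not along the pixel's ray), 0 where there is no reading), "camera_matrix" (3x3 intrinsics, pixels), "world_from_camera" (4x4, takes a point from camera to world coordinates). Camera axes: x right, y down, z forward; pixel columns grow to the right and rows downward; lengths in m; the calibration is good to about 2 mm. A picture is of the moment at which its call begins.
- manip.job_done(): hands the job in, once; it reports no verdict.
The state is a dict: "time": time; "joint_pos": joint angles; "joint_vel": joint speeds; "joint_efforts": joint torques, N m; "tool_pos": TCP position; "tool_rot": TCP orientation; "contact_force": force on the tool from outside, world axes, zero at the start; "ft_torque": the same for the moment, N m; "gripper_width": opening from 0.0 (shut) to 1.0 (fully open).
Only numpy, scipy, OpenCV 4.12 (cv2) and the standard library are available. Lean on these libraries where they do the work, as an engineer would, in place of code of your own. Each camera call takes 0.05 s, during which the arm holds its last target. There are 200 camera calls.

## Working session

There is one attempt and no reset: what is moved stays moved. The work goes in short steps, Python scripts to look and compute and a tool call to move; the robot and the scene stay as the last step left them, time stands still between calls to the robot, and variables do not carry over. Pictures are saved under pics/ and viewed, about 8 in all and at most 12, crops included, and the job is handed in when it is done.

Besides the shell and the picture viewer there is one more tool, called after "Request:" by a JSON object that holds its "api" and its "payload". drive_tool: Moves the arm, as the interface text tells. Its arguments: {"type":"object","properties":{"motion":{"type":"array","items":{"type":"array"}}},"required":["motion"]}

```bash
ls; mkdir -p pics; python3 - <<'E'
from plant import manip
import cv2,numpy as np
print(manip.state(), manip.pinch_z)
for n in("scene","top"):
    f=manip.grab_frame(n); cv2.imwrite(f"pics/{n}0.png",f["img"]); np.savez(f"{n}0.npz",**f)
    print(n,f["camera_matrix"].round(1).tolist(),f["world_from_camera"].round(3).tolist(),(f["range_z"]>0).mean())
E
```

```text
pics
{'time': 0.0, 'joint_pos': array([ 9.83995541e-01,  5.33592541e-02,  1.61431058e+00,  4.69924842e-06,
        1.47599256e+00, -1.18982752e-01]), 'joint_vel': array([ 3.08259060e-05, -9.01705478e-04, -1.04764864e-03, -7.23179695e-04,
       -5.66294391e-04,  3.47319185e-04]), 'joint_efforts': array([-5.65996088e-04, -3.93687129e+01, -3.70170379e+01, -1.24251210e-04,
        7.03686746e-03, -3.35968565e-06]), 'tool_pos': array([0.28147604, 0.55732545, 0.23005163]), 'tool_rot': array([-0.60196937,  0.6025798 ,  0.36982756, -0.37115771]), 'contact_force': array([-0.38577904, -0.49637931,  0.31327428]), 'ft_torque': array([ 0.00484104, -0.00139361,  0.03538012]), 'gripper_width': 0.9986879820681626} -0.0187
scene [[451.0, 0.0, 326.8], [0.0, 451.0, 200.8], [0.0, 0.0, 1.0]] [[0.639, 0.627, -0.445, 1.043], [0.769, -0.52, 0.371, -0.469], [0.001, -0.579, -0.815, 1.083], [0.0, 0.0, 0.0, 1.0]] 0.99604296875
top [[474.2, 0.0, 317.6], [0.0, 474.2, 202.6], [0.0, 0.0, 1.0]] [[-0.004, -0.976, 0.219, 0.225], [-1.0, 0.005, 0.001, -0.043], [-0.002, -0.219, -0.976, 1.441], [0.0, 0.0, 0.0, 1.0]] 0.9961171875
```

View pics/scene0.png

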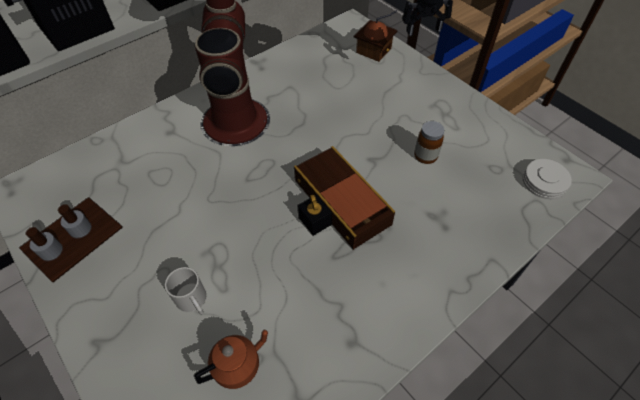

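View pics/top0.png

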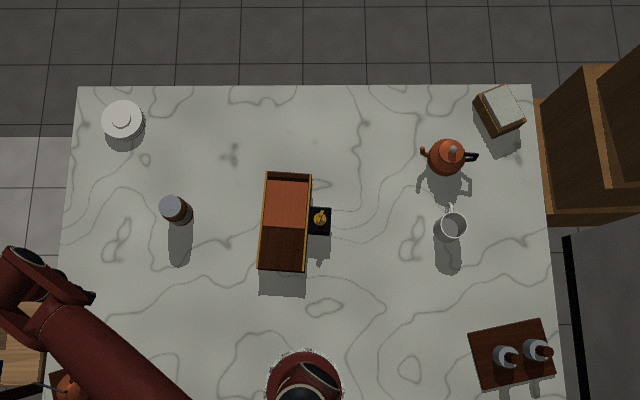

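Scene view: case centred near (345,195), key at (314,205), pod below it. Top view: case spans (258–312, 172–272), key at (320,217), and the pot, mug and jar stand well apart from it.

```bash
cat > h.py <<'E'
import numpy as np, cv2
def cloud(f):
    K=f["camera_matrix"];T=f["world_from_camera"];z=f["range_z"].astype(float)
    v,u=np.indices(z.shape)
    c=np.stack([(u-K[0,2])/K[0,0]*z,(v-K[1,2])/K[1,1]*z,z],-1)
    return c@T[:3,:3].T+T[:3,3]
def yellow(f):
    h=cv2.cvtColor(f["img"],cv2.COLOR_BGR2HSV)
    return cv2.inRange(h,(18,110,60),(34,255,255))>0
def copper(f):
    h=cv2.cvtColor(f["img"],cv2.COLOR_BGR2HSV)
    return cv2.inRange(h,(0,100,110),(16,255,255))>0
def ray(f,u,v):
    K=f["camera_matrix"];T=f["world_from_camera"]
    return T[:3,3],T[:3,:3]@np.array([(u-K[0,2])/K[0,0],(v-K[1,2])/K[1,1],1])
def tri(r1,r2):
    A=np.zeros((6,5));b=np.zeros(6)
    for i,(o,d) in enumerate((r1,r2)):
        A[3*i:3*i+3,:3]=np.eye(3);A[3*i:3*i+3,3+i]=-d;b[3*i:3*i+3]=o
    x=np.linalg.lstsq(A,b,rcond=None)[0]; return x[:3],np.linalg.norm((A@x-b))
E
python3 - <<'E'
from h import *
fs={n:dict(np.load(n+"0.npz")) for n in("scene","top")}
R=[]
for n,f in fs.items():
    P=cloud(f); near=(P[...,0]>.3)&(P[...,0]<.8)&(abs(P[...,1])<.2)
    obj=near&(P[...,2]>.055)&(P[...,2]<.08)
    lab=cv2.connectedComponents(obj.astype(np.uint8))
    p=P[obj]; 
    r=cv2.minAreaRect(p[:,:2].astype(np.float32)); print(n,"deck+pod rect",r,p[:,2].mean())
    m=near&copper(f)&(P[...,2]>.06); q=P[m]; print(" shutter",cv2.minAreaRect(q[:,:2].astype(np.float32)),np.median(q[:,2]),m.sum())
    k=near&(P[...,2]>.08)&(P[...,2]<.13); q=P[k]; print(" key z>.08",len(q),q.mean(0),q.max(0),cv2.minAreaRect(q[:,:2].astype(np.float32)))
    y=near&yellow(f); y&=(P[...,2]>.085); v,u=np.nonzero(y); print(" yellow high",len(u),u.mean(),v.mean()); 
    if n=="top":
        S=cv2.resize(f["img"][150:290,240:350],None,fx=4.2,fy=4.2,interpolation=cv2.INTER_CUBIC)
    else: S2=cv2.resize(f["img"][140:255,280:405],None,fx=4,fy=4.,interpolation=cv2.INTER_CUBIC)
    v,u=np.nonzero(k); R.append(ray(f,u.mean(),v.mean()))
print("tri",tri(*R))
h=min(S.shape[0],S2.shape[0],); w=800/(S.shape[1]+S2.shape[1])
im=np.hstack([S[:h],S2[:h]]); cv2.imwrite("pics/crop0.png",cv2.resize(im,None,fx=min(1,800/im.shape[1]),fy=min(1,800/im.shape[1])))
E
```

```text
scene deck+pod rect ((0.4791575074195862, 0.02173800766468048), (0.2087218314409256, 0.2963176369667053), 85.44926452636719) 0.06784708134860622
 shutter ((0.5327202677726746, 0.0850931704044342), (0.05352258309721947, 0.13280335068702698), 89.96078491210938) 0.06970935501711972 23
 key z>.08 75 [ 0.48803985 -0.05313826  0.10295353] [ 0.50595873 -0.03743657  0.11159635] ((0.48474016785621643, -0.05101335793733597), (0.01020678412169218, 0.044103920459747314), 66.17341613769531)
 yellow high 57 314.03508771929825 202.12280701754386
top deck+pod rect ((0.48215752840042114, 0.02442077547311783), (0.20553602278232574, 0.2940613925457001), 85.48310852050781) 0.0676054452648482
 shutter ((0.5318043828010559, 0.05355536937713623), (0.12164986878633499, 0.1395491063594818), 85.71048736572266) 0.06939883577289918 1853
 key z>.08 60 [ 0.48389694 -0.04712255  0.10432633] [ 0.50439298 -0.03441892  0.11598339] ((0.4850369095802307, -0.04702005535364151), (0.009810199961066246, 0.04361729323863983), 66.77427673339844)
 yellow high 56 319.25 216.875
tri (array([ 0.48471303, -0.04857559,  0.09571047]), np.float64(0.0023442729272011064))
```

View pics/crop0.png

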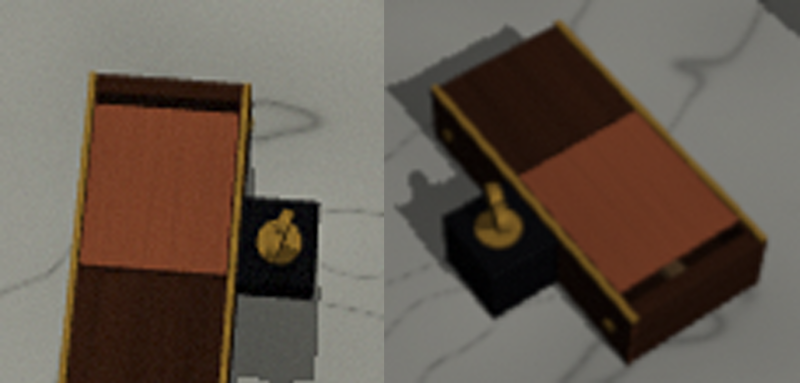

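```bash
cat >> h.py <<'E'
from scipy.spatial.transform import Rotation as Ro
def rot(s): return Ro.from_quat(np.asarray(s["tool_rot"]),scalar_first=True)
def togo(s,p,xang=None):
    """tool-frame shift (units 25mm) to p, and turn about tool y (units 5deg) so tool x heads to xang deg (mod 180)"""
    r=rot(s);d=r.inv().apply(np.asarray(p)-s["tool_pos"])/.025
    x=r.apply([1,0,0]);a=np.degrees(np.arctan2(x[1],x[0]))
    print("t",s["time"],"pos",s["tool_pos"].round(4),"xang",a.round(1),"y",r.apply([0,1,0]).round(3),"shift",d.round(2),"j",s["joint_pos"].round(2),"F",s["contact_force"].round(1),"Mz",s["ft_torque"].round(2),"w",round(s["gripper_width"],3))
    if xang is not None: print("turn +y (cw) units",((a-xang)%180/5).round(2),"or",((a-xang)%180/5-36).round(2))
E
python3 -c "
from h import *; from plant import manip
togo(manip.state(),[.485,-.048,.14],66.5)"
```

```text
t 0.1 pos [0.2815 0.5574 0.2302] xang 63.2 y [-0.001 -0.002 -1.   ] shift [-17.94   3.64 -18.19] j [ 0.98  0.05  1.61  0.    1.48 -0.12] F [-0.5  0.2  0.1] Mz [ 0.03  0.01 -0.05] w 0.999
turn +y (cw) units 35.34 or -0.66
```

Request:
{"api": "drive_tool", "payload": {"motion": [[[-1,0,-1],[0,0,0],-1],[[-1,0,-1],[0,0,0],-1],[[-1,0,-1],[0,0,0],-1],[[-1,0,-1],[0,0,0],-1],[[-1,0,-1],[0,0,0],-1],[[-1,0,-1],[0,0,0],-1],[[-1,0,-1],[0,0,0],-1],[[-1,0,-1],[0,0,0],-1],[[-1,0,-1],[0,0,0],-1],[[-1,0,-1],[0,0,0],-1],[[-1,0,-1],[0,0,0],-1],[[-1,0,-1],[0,0,0],-1]]}}

```text
time: 1.3
tool_pos: [0.4142, 0.1534, 0.2309]
tool_rot: [0.602, -0.602, -0.37, 0.371]
contact_force: [1.2, 0.8, 0.8]
gripper_width: 1.001
```

Request:
{"api": "drive_tool", "payload": {"motion": [[[-1,0,-1],[0,0,0],-1],[[-1,0,-1],[0,0,0],-1],[[-1,0,-1],[0,0,0],-1],[[-1,0,-1],[0,0,0],-1],[[-1,0,-1],[0,0,0],-1],[[-0.94,0,-1],[0,0,0],-1],[[0,1,-0.19],[0,-0.66,0],-1],[[0,1,0],[0,0,0],-1],[[0,0.8,0],[0,0,0],-1],[[0,0,0],[0,0,0],-1]]}}

```text
time: 2.3
tool_pos: [0.4828, -0.047, 0.1572]
tool_rot: [0.593, -0.589, -0.386, 0.389]
contact_force: [0.5, -0.3, 0.3]
gripper_width: 0.996
```

```bash
python3 -c "
from h import *; from plant import manip
f=manip.grab_frame('scene');g=manip.grab_frame('top')
togo(manip.state(),[.485,-.048,.08],66.5)
a=cv2.resize(f['img'][120:260,260:410],None,fx=2.6,fy=2.6);b=cv2.resize(g['img'][150:290,230:380],None,fx=2.6,fy=2.6)
cv2.imwrite('pics/c1.png',np.hstack([a,b]))"
```

```text
t 2.4 pos [ 0.4852 -0.0474  0.1611] xang 66.5 y [-0.001  0.    -1.   ] shift [-0.02  3.24 -0.01] j [-0.25 -0.23  2.   -0.    1.38 -1.41] F [-0.  -0.2  0.7] Mz [-0.02  0.06  0.02] w 0.999
turn +y (cw) units 36.0 or -0.0
```

View pics/c1.png

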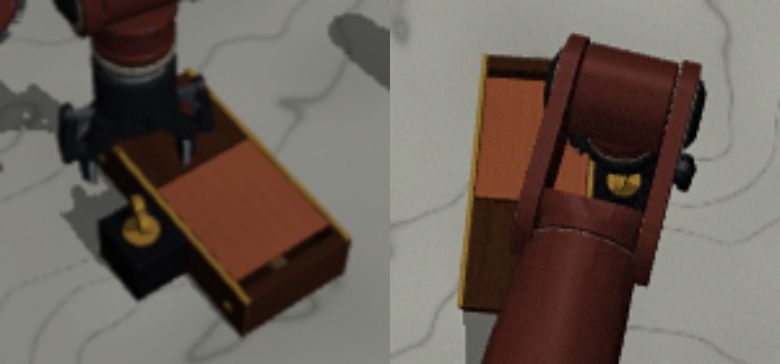

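The scene view shows the gripper straddling the key (crop 140,210), with the fingers clear of the pod and strips. I'll descend, grip, and start winding.

Request:
{"api": "drive_tool", "payload": {"motion": [[[0,0.8,0],[0,0,0],-1],[[0,0.8,0],[0,0,0],-1],[[0,0.8,0],[0,0,0],-1],[[0,0.84,0],[0,0,0],-1],[[0,0,0],[0,0,0],1],[[0,0,0],[0,0,0],1],[[0,0,0],[0,0,0],1],[[0,0,0],[0,0,0],1],[[0,0,0],[0,0,0],1],[[0,0,0],[0,0,0],1]]}}

```text
time: 3.4
tool_pos: [0.4862, -0.0478, 0.0816]
tool_rot: [-0.591, 0.592, 0.388, -0.388]
contact_force: [-1.5, -0.2, 5.0]
gripper_width: 0.103
```

```bash
python3 -c "
from h import *; from plant import manip
togo(manip.state(),[.485,-.048,.08],66.5)"
```

```text
t 3.4 pos [ 0.4862 -0.0478  0.0816] xang 66.5 y [ 0.002 -0.001 -1.   ] shift [-0.03  0.06  0.04] j [-0.25 -0.14  2.06 -0.    1.22 -1.41] F [-1.5 -0.2  5. ] Mz [-0.04  0.25  0.16] w 0.103
turn +y (cw) units 0.0 or -36.0
```

Request:
{"api": "drive_tool", "payload": {"motion": [[[0,0,0],[0,0.8,0],1],[[0,0,0],[0,1,0],1],[[0,0,0],[0,1,0],1],[[0,0,0],[0,1,0],1],[[0,0,0],[0,1,0],1],[[0,0,0],[0,1,0],1],[[0,0,0],[0,1,0],1],[[0,0,0],[0,1,0],1],[[0,0,0],[0,1,0],1],[[0,0,0],[0,1,0],1],[[0,0,0],[0,0,0],1],[[0,0,0],[0,0,0],1]]}}

```text
time: 4.6
tool_pos: [0.486, -0.0479, 0.0816]
tool_rot: [-0.699, 0.699, 0.108, -0.107]
contact_force: [-2.6, -0.7, 4.5]
gripper_width: 0.106
```

```bash
cat > chk.py <<'E'
from h import *; from plant import manip
togo(manip.state(),[.485,-.048,.08],66.5)
c,s=np.cos(-.079),np.sin(-.079)
for n in("scene","top"):
    f=manip.grab_frame(n);P=cloud(f);Q=P-[.4833,.056,0]
    X=Q[...,0]*c+Q[...,1]*s;Y=-Q[...,0]*s+Q[...,1]*c
    m=copper(f)&(abs(Y)<.062)&(abs(P[...,2]-.0695)<.006)&(X>-.15)&(X<.15)
    if m.sum()>20: print(n,"copper",m.sum(),"case x range mm",(np.percentile(X[m],[.5,99.5])*1e3).round(1))
    cv2.imwrite(f"pics/l_{n}.png",f["img"])
E
python3 chk.py
```

```text
t 4.6 pos [ 0.486  -0.0479  0.0816] xang 17.5 y [ 0.001 -0.001 -1.   ] shift [-0.04  0.06  0.01] j [-0.25 -0.14  2.06 -0.    1.22 -0.56] F [-2.6 -0.7  4.5] Mz [-0.15  0.3  -0.13] w 0.106
turn +y (cw) units 26.19 or -9.81
scene copper 1320 case x range mm [-63.5  71.5]
top copper 1057 case x range mm [-64.7  72.3]
```

Request:
{"api": "drive_tool", "payload": {"motion": [[[0,0,0],[0,0,0],-1],[[0,0,0],[0,0,0],-1],[[0,0,0],[0,0,0],-1],[[0,0,0],[0,0,0],1],[[0,0,0],[0,0,0],1],[[0,0,0],[0,0,0],1],[[0,0,0],[0,0,0],1],[[0,0,0],[0,0,0],1],[[0,0,0],[0,0,0],1]]}}

```text
time: 5.6
tool_pos: [0.4858, -0.0474, 0.0804]
tool_rot: [0.699, -0.699, -0.108, 0.107]
contact_force: [1.7, 0.8, -0.7]
gripper_width: 0.107
```

Request:
{"api": "drive_tool", "payload": {"motion": [[[0,0,0],[0,1,0],1],[[0,0,0],[0,1,0],1],[[0,0,0],[0,1,0],1],[[0,0,0],[0,1,0],1],[[0,0,0],[0,1,0],1],[[0,0,0],[0,1,0],1],[[0,0,0],[0,1,0],1],[[0,0,0],[0,1,0],1],[[0,0,0],[0,1,0],1],[[0,0,0],[0,1,0],1],[[0,0,0],[0,0,0],1],[[0,0,0],[0,0,0],1]]}}

```text
time: 6.8
tool_pos: [0.486, -0.0474, 0.0804]
tool_rot: [0.679, -0.679, 0.197, -0.198]
contact_force: [5.5, 0.9, -2.5]
gripper_width: 0.105
```

Request:
{"api": "drive_tool", "payload": {"motion": [[[0,0,0],[0,0,0],-1],[[0,0,0],[0,0,0],-1],[[0,0,0],[0,0,0],-1],[[0,0,0],[0,0,0],1],[[0,0,0],[0,0,0],1],[[0,0,0],[0,0,0],1],[[0,0,0],[0,0,0],1],[[0,0,0],[0,0,0],1],[[0,0,0],[0,0,0],1]]}}

```text
time: 7.7
tool_pos: [0.4858, -0.0478, 0.0805]
tool_rot: [-0.679, 0.679, -0.198, 0.198]
contact_force: [1.8, -1.8, -0.3]
gripper_width: 0.101
```

```bash
python3 chk.py
```

```text
t 7.7 pos [ 0.4858 -0.0478  0.0805] xang -32.5 y [ 0.001 -0.001 -1.   ] shift [-0.02  0.02 -0.02] j [-0.25 -0.13  2.06 -0.    1.22  0.32] F [ 1.8 -1.8 -0.3] Mz [-0.24 -0.21 -0.01] w 0.101
turn +y (cw) units 16.2 or -19.8
scene copper 1096 case x range mm [-107.8   26.3]
top copper 996 case x range mm [-109.5   27.6]
```

Request:
{"api": "drive_tool", "payload": {"motion": [[[0,0,0],[0,1,0],1],[[0,0,0],[0,1,0],1],[[0,0,0],[0,1,0],1],[[0,0,0],[0,1,0],1],[[0,0,0],[0,1,0],1],[[0,0,0],[0,1,0],1],[[0,0,0],[0,1,0],1],[[0,0,0],[0,1,0],1],[[0,0,0],[0,1,0],1],[[0,0,0],[0,1,0],1],[[0,0,0],[0,0,0],1],[[0,0,0],[0,0,0],1]]}}

```text
time: 9.0
tool_pos: [0.4857, -0.0477, 0.0805]
tool_rot: [0.532, -0.532, 0.466, -0.466]
contact_force: [2.0, -2.6, 0.1]
gripper_width: 0.101
```

```bash
python3 chk.py
```

```text
t 9.0 pos [ 0.4857 -0.0477  0.0805] xang -82.4 y [ 0.001 -0.    -1.   ] shift [ 0.01  0.02 -0.03] j [-0.25 -0.13  2.06 -0.    1.22  1.19] F [ 2.  -2.6  0.1] Mz [-0.32 -0.25 -0.12] w 0.101
turn +y (cw) units 6.22 or -29.78
scene copper 528 case x range mm [-143.6  -18.3]
top copper 799 case x range mm [-148.9  -19. ]
```

Request:
{"api": "drive_tool", "payload": {"motion": [[[0,0,0],[0,0,0],-1],[[0,0,0],[0,0,0],-1],[[0,0,0],[0,0,0],-1],[[0,-1,0],[0,0,0],-1],[[0,-1,0],[0,0,0],0],[[0,-1,0],[0,0,0],0],[[0,-1,0],[0,0,0],0],[[1,-0.5,0],[0,1,0],0],[[1,0,0],[0,1,0],0],[[1,0,0],[0,0.43,0],0],[[1,0,0],[0,0,0],0],[[1,0,0],[0,0,0],0]]}}

```text
time: 10.3
tool_pos: [0.4843, -0.1728, 0.1926]
tool_rot: [0.479, -0.479, 0.52, -0.52]
contact_force: [-0.0, 0.1, 0.1]
gripper_width: 0.497
```

```bash
python3 chk.py; python3 -c "
import cv2,numpy as np
f=cv2.imread('pics/l_scene.png');g=cv2.imread('pics/l_top.png')
a=cv2.resize(f[130:260,280:410],None,fx=3,fy=3,interpolation=2);b=cv2.resize(g[155:285,230:360],None,fx=3,fy=3,interpolation=2)
im=np.hstack([a,b]).astype(float);im=(255*(im/255)**.6).astype(np.uint8)
cv2.imwrite('pics/c2.png',im)"
```

```text
t 10.3 pos [ 0.4843 -0.1728  0.1926] xang -94.6 y [-0.001  0.001 -1.   ] shift [-4.97  4.51 -0.37] j [-0.49 -0.19  1.91  0.    1.42  1.16] F [-0.   0.1  0.1] Mz [ 0.01 -0.06  0.01] w 0.497
turn +y (cw) units 3.77 or -32.23
scene copper 1406 case x range mm [-149.1  -19.1]
top copper 1832 case x range mm [-149.3  -18.1]
```

View pics/c2.png

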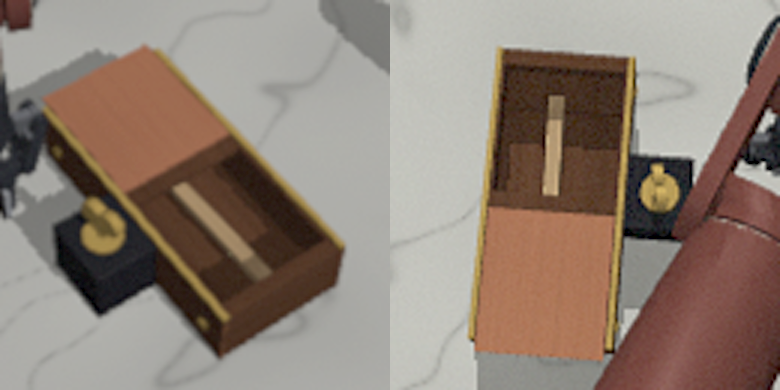

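The shutter is fully open and the wooden handle is visible, from (180,185) to (262,275) in the scene crop and (555,98) to (552,195) in the top crop.

```bash
python3 - <<'E'
from h import *; from plant import manip
c,s=np.cos(-.079),np.sin(-.079); ends={}
for n in("scene","top"):
    f=manip.grab_frame(n);P=cloud(f);Q=P-[.4833,.056,0]
    X=Q[...,0]*c+Q[...,1]*s;Y=-Q[...,0]*s+Q[...,1]*c
    h=cv2.cvtColor(f["img"],cv2.COLOR_BGR2HSV)
    box=(X>-.02)&(X<.136)&(abs(Y)<.055)
    m=box&(P[...,2]>.018)&(P[...,2]<.04)
    w=box&(P[...,2]<.04)&(h[...,2]>75)&(h[...,0]<25)
    for nm,k in(("depth",m),("wood",w)):
        k=k.astype(np.uint8);_,l,st,_=cv2.connectedComponentsWithStats(k)
        i=1+st[1:,4].argmax();k=l==i
        p=np.stack([X[k],Y[k],P[...,2][k]],1)*1e3
        t=np.polyfit(p[:,0],p[:,1],1)
        print(n,nm,k.sum(),"x",np.percentile(p[:,0],[1,99]).round(1),"mid",p.mean(0).round(1),"slope",t.round(3),"z med",np.median(p[:,2]).round(1))
        v,u=np.nonzero(k);
    far=X[k]>np.percentile(X[k],95); ends[n]=ray(f,u[far].mean(),v[far].mean())
p,e=tri(ends["scene"],ends["top"]);q=p-[.4833,.056,0]
print("butt top tri world",p.round(4),"case",(q[0]*c+q[1]*s).round(4),(-q[0]*s+q[1]*c).round(4),"gap",e.round(4))
E
```

```text
scene depth 249 x [-18.4 108.2] mid [46.5  4.  25.5] slope [0.036 2.371] z med 25.8
scene wood 176 x [-19.   85.2] mid [32.9  6.2 24.6] slope [0.011 5.84 ] z med 25.8
top depth 174 x [  9.  108.8] mid [59.1  9.  26. ] slope [0.026 7.418] z med 26.0
top wood 158 x [  9.  108.8] mid [57.7  9.3 26.1] slope [0.031 7.485] z med 26.1
butt top tri world [0.5812 0.0496 0.0517] case 0.0981 0.0014 gap 0.0109
```

```bash
python3 -c "
from h import *; from plant import manip
togo(manip.state(),[.5637,.0577,.130],-92.8)"
```

```text
t 10.5 pos [ 0.4844 -0.1719  0.1925] xang -94.7 y [-0.001  0.001 -1.   ] shift [-9.41  2.51  2.41] j [-0.49 -0.19  1.91  0.    1.42  1.17] F [ 0.9  0.7 -0. ] Mz [ 0.04 -0.03 -0.03] w 0.499
turn +y (cw) units 35.62 or -0.38
```

Request:
{"api": "drive_tool", "payload": {"motion": [[[-0.94,0,0.24],[0,0,0],0],[[-0.94,0,0.24],[0,0,0],0],[[-0.94,0,0.24],[0,0,0],0],[[-0.94,0,0.24],[0,0,0],0],[[-0.94,0,0.24],[0,0,0],0],[[-0.94,0,0.24],[0,0,0],0],[[-0.94,0,0.24],[0,0,0],0],[[-0.94,0.5,0.24],[0,0,0],0],[[-0.94,1,0.24],[0,0,0],0],[[-0.95,1,0.24],[0,-0.38,0],0],[[0,0,0],[0,0,0],0],[[0,0,0],[0,0,0],0]]}}

```text
time: 11.7
tool_pos: [0.5627, 0.0586, 0.1297]
tool_rot: [0.488, -0.489, 0.512, -0.511]
contact_force: [0.0, -0.9, 0.2]
gripper_width: 0.498
```

```bash
python3 -c "
from h import *; from plant import manip
f=manip.grab_frame('scene')
togo(manip.state(),[.5637,.0577,.008],-92.8)
a=cv2.resize(f['img'][110:260,270:420],None,fx=3.6,fy=3.6,interpolation=2)
cv2.imwrite('pics/c3.png',(255*(a/255.)**.6).astype(np.uint8))"
```

```text
t 11.75 pos [0.5636 0.0579 0.131 ] xang -92.7 y [ 0. -0. -1.] shift [0.01 4.92 0.  ] j [-0.03 -0.    1.84 -0.    1.3   1.59] F [ 0.1 -0.6  0.2] Mz [-0.04  0.01 -0.03] w 0.501
turn +y (cw) units 0.02 or -35.98
```

View pics/c3.png

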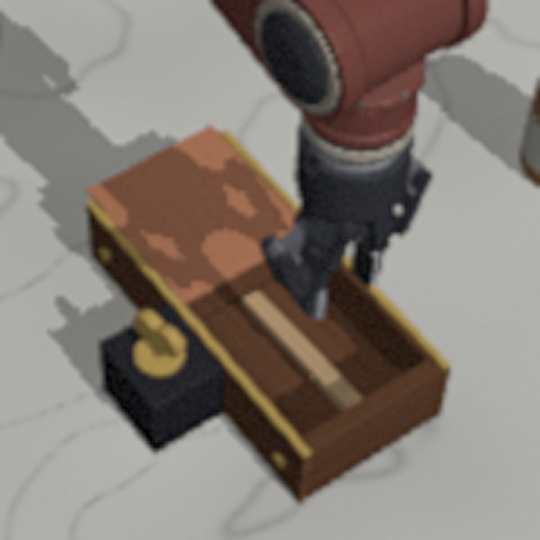

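The scene crop shows the fingers at (316,310) and (370,280), either side of and above the handle (245,295)–(360,400). Next I descend, slowing near the bottom, and close.

Request:
{"api": "drive_tool", "payload": {"motion": [[[0,0.9,0],[0,0,0],0],[[0,0.9,0],[0,0,0],0],[[0,0.9,0],[0,0,0],0],[[0,0.8,0],[0,0,0],0],[[0,0.5,0],[0,0,0],0],[[0,0.4,0],[0,0,0],0],[[0,0.3,0],[0,0,0],0],[[0,0.2,0],[0,0,0],0],[[0,0,0],[0,0,0],0]]}}

```text
time: 12.65
tool_pos: [0.5645, 0.055, 0.0086]
tool_rot: [-0.487, 0.489, -0.51, 0.513]
contact_force: [-0.6, -8.9, -1.6]
gripper_width: 0.5
```

Request:
{"api": "drive_tool", "payload": {"motion": [[[0,0,0],[0,0,0],0.3],[[0,0,0],[0,0,0],0.6],[[0,0,0],[0,0,0],1],[[0,0,0],[0,0,0],1],[[0,0,0],[0,0,0],1]]}}

```text
time: 13.15
tool_pos: [0.5644, 0.0577, 0.0088]
tool_rot: [-0.488, 0.487, -0.511, 0.512]
contact_force: [0.5, 0.3, 5.2]
gripper_width: 0.169
```

```bash
python3 - <<'E'
from h import *; from plant import manip
togo(manip.state(),[.5637,.0577,.008],-92.8)
W=[(-121,14,0),(-109,14,14.5),(-85,20,16),(-40,26,24),(0,40,30),(40,75,35),(55,150,35)]
N=[6,3,6,6,6,6]
tcp=lambda w:np.array([w[0],w[1]])+np.array([[np.cos(w[2]),-np.sin(w[2])],[np.sin(w[2]),np.cos(w[2])]])@[201,-6]
W=[(a,b,np.radians(t)) for a,b,t in W]
L=[W[0]]
for a,b,n in zip(W,W[1:],N): L+= [tuple(np.array(a)+(np.array(b)-a)*i/n) for i in range(1,n+1)]
for a,b in zip(L,L[1:]):
    d=tcp(b)-tcp(a);t=a[2]
    dz=d@[np.cos(t),np.sin(t)];dy=-(d@[-np.sin(t),np.cos(t)])
    print([[0,round(dy/25,2),round(dz/25,2)],[round(np.degrees(b[2]-t)/5,2),0,0],1],end=",\n")
E
```

```text
t 13.15 pos [0.5644 0.0577 0.0088] xang -92.7 y [ 0.002  0.    -1.   ] shift [ 0.    0.03 -0.03] j [-0.03  0.16  1.9   0.    1.08  1.59] F [0.5 0.3 5.2] Mz [-0.04  0.05 -0.03] w 0.169
turn +y (cw) units 0.01 or -35.99
[[0, np.float64(-0.34), np.float64(0.08)], [np.float64(0.48), 0, 0], 1],
[[0, np.float64(-0.34), np.float64(0.08)], [np.float64(0.48), 0, 0], 1],
[[0, np.float64(-0.33), np.float64(0.08)], [np.float64(0.48), 0, 0], 1],
[[0, np.float64(-0.33), np.float64(0.08)], [np.float64(0.48), 0, 0], 1],
[[0, np.float64(-0.33), np.float64(0.08)], [np.float64(0.48), 0, 0], 1],
[[0, np.float64(-0.32), np.float64(0.08)], [np.float64(0.48), 0, 0], 1],
[[0, np.float64(-0.07), np.float64(0.33)], [np.float64(0.1), 0, 0], 1],
[[0, np.float64(-0.06), np.float64(0.33)], [np.float64(0.1), 0, 0], 1],
[[0, np.float64(-0.06), np.float64(0.33)], [np.float64(0.1), 0, 0], 1],
[[0, np.float64(-0.14), np.float64(0.3)], [np.float64(0.27), 0, 0], 1],
[[0, np.float64(-0.14), np.float64(0.3)], [np.float64(0.27), 0, 0], 1],
[[0, np.float64(-0.13), np.float64(0.3)], [np.float64(0.27), 0, 0], 1],
[[0, np.floa
[... 803 characters left out ...]
 np.float64(0.35)], [np.float64(0.17), 0, 0], 1],
[[0, np.float64(-0.17), np.float64(0.35)], [np.float64(0.17), 0, 0], 1],
[[0, np.float64(-0.17), np.float64(0.35)], [np.float64(0.17), 0, 0], 1],
[[0, np.float64(-0.16), np.float64(0.35)], [np.float64(0.17), 0, 0], 1],
[[0, np.float64(-0.35), np.float64(0.37)], [np.float64(0.0), 0, 0], 1],
[[0, np.float64(-0.35), np.float64(0.37)], [np.float64(0.0), 0, 0], 1],
[[0, np.float64(-0.35), np.float64(0.37)], [np.float64(0.0), 0, 0], 1],
[[0, np.float64(-0.35), np.float64(0.37)], [np.float64(0.0), 0, 0], 1],
[[0, np.float64(-0.35), np.float64(0.37)], [np.float64(0.0), 0, 0], 1],
[[0, np.float64(-0.35), np.float64(0.37)], [np.float64(0.0), 0, 0], 1],
```

Request:
{"api": "drive_tool", "payload": {"motion": [[[0,-0.34,0.08],[0.48,0,0],1],[[0,-0.34,0.08],[0.48,0,0],1],[[0,-0.33,0.08],[0.48,0,0],1],[[0,-0.33,0.08],[0.48,0,0],1],[[0,-0.33,0.08],[0.48,0,0],1],[[0,-0.32,0.08],[0.48,0,0],1],[[0,0,0],[0,0,0],1],[[0,0,0],[0,0,0],1]]}}

```text
time: 13.95
tool_pos: [0.5698, 0.0573, 0.0579]
tool_rot: [-0.545, 0.423, -0.444, 0.572]
contact_force: [0.2, 0.5, 0.0]
gripper_width: 0.167
```

```bash
python3 -c "
from h import *; from plant import manip
f=manip.grab_frame('scene')
togo(manip.state(),[.5637,.0577,.008])
a=cv2.resize(f['img'][110:260,270:420],None,fx=3.6,fy=3.6,interpolation=2)
cv2.imwrite('pics/c4.png',(255*(a/255.)**.6).astype(np.uint8))"
```

```text
t 14.0 pos [0.5699 0.0572 0.0578] xang -92.7 y [ 0.247 -0.012 -0.969] shift [-0.01  1.87 -0.73] j [-0.03 -0.05  2.03 -0.01  0.9   1.59] F [ 0.7 -0.1  0.1] Mz [0.02 0.05 0.04] w 0.17
```

View pics/c4.png

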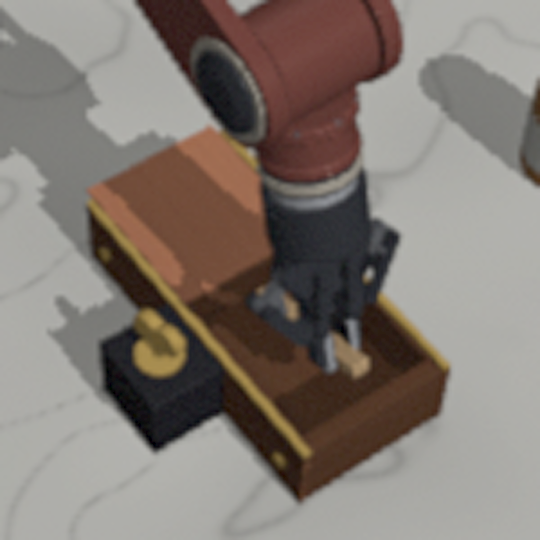

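The handle is held and tilted: its butt, at (355,360), has risen and the wrist force is near zero. Next I draw it out.

Request:
{"api": "drive_tool", "payload": {"motion": [[[0,-0.07,0.33],[0.1,0,0],1],[[0,-0.06,0.33],[0.1,0,0],1],[[0,-0.06,0.33],[0.1,0,0],1],[[0,-0.14,0.3],[0.27,0,0],1],[[0,-0.14,0.3],[0.27,0,0],1],[[0,-0.13,0.3],[0.27,0,0],1],[[0,0,0],[0,0,0],1]]}}

```text
time: 14.7
tool_pos: [0.6122, 0.0552, 0.087]
tool_rot: [-0.565, 0.395, -0.415, 0.593]
contact_force: [0.2, 0.8, -0.3]
gripper_width: 0.17
```

Request:
{"api": "drive_tool", "payload": {"motion": [[[0,-0.12,0.3],[0.27,0,0],1],[[0,-0.12,0.3],[0.27,0,0],1],[[0,-0.11,0.3],[0.27,0,0],1],[[0,-0.12,0.28],[0.2,0,0],1],[[0,-0.11,0.28],[0.2,0,0],1],[[0,-0.11,0.28],[0.2,0,0],1],[[0,-0.1,0.28],[0.2,0,0],1],[[0,-0.1,0.28],[0.2,0,0],1],[[0,-0.09,0.28],[0.2,0,0],1],[[0,0,0],[0,0,0],1]]}}

```text
time: 15.7
tool_pos: [0.6605, 0.0528, 0.136]
tool_rot: [-0.598, 0.344, -0.361, 0.627]
contact_force: [0.5, 0.2, 0.2]
gripper_width: 0.168
```

```bash
python3 -c "
from h import *; from plant import manip
f=manip.grab_frame('scene')
togo(manip.state(),[.5637,.0577,.008])
a=cv2.resize(f['img'][100:260,270:430],None,fx=3.4,fy=3.4,interpolation=2)
cv2.imwrite('pics/c5.png',(255*(a/255.)**.6).astype(np.uint8))"
```

```text
t 15.75 pos [0.66   0.0528 0.1354] xang -92.8 y [ 0.5   -0.024 -0.866] shift [-0.01  2.48 -5.89] j [-0.03 -0.07  1.96 -0.02  0.72  1.6 ] F [-0.4 -0.1 -0.8] Mz [-0.01  0.25  0.02] w 0.173
```

View pics/c5.png

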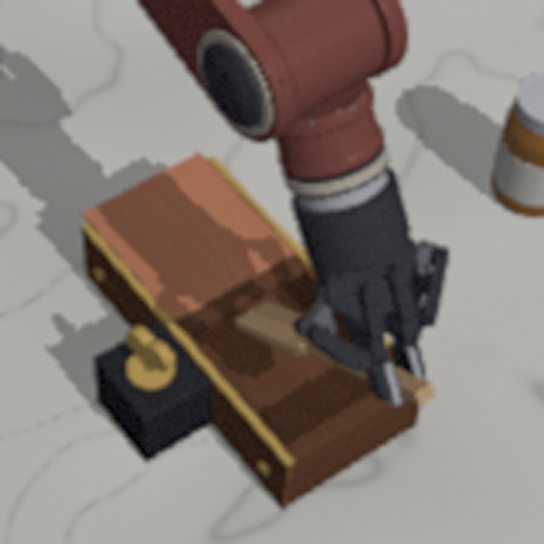

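The blade is coming free: its end at (250,320) is inside the opening and there is no contact force. I'll finish the draw and lift.

Request:
{"api": "drive_tool", "payload": {"motion": [[[0,-0.19,0.35],[0.17,0,0],1],[[0,-0.18,0.35],[0.17,0,0],1],[[0,-0.18,0.35],[0.17,0,0],1],[[0,-0.17,0.35],[0.17,0,0],1],[[0,-0.17,0.35],[0.17,0,0],1],[[0,-0.16,0.35],[0.17,0,0],1],[[0,-0.35,0.37],[0,0,0],1],[[0,-0.35,0.37],[0,0,0],1],[[0,-0.35,0.37],[0,0,0],1],[[0,-0.35,0.37],[0,0,0],1],[[0,-0.35,0.37],[0,0,0],1],[[0,-0.35,0.37],[0,0,0],1]]}}

```text
time: 16.95
tool_pos: [0.7057, 0.0507, 0.2613]
tool_rot: [-0.612, 0.318, -0.334, 0.642]
contact_force: [0.1, -0.8, -0.6]
gripper_width: 0.171
```

Request:
{"api": "drive_tool", "payload": {"motion": [[[0,-0.4,0.25],[0,0,0],1],[[0,-0.2,0.1],[0,0,0],1],[[0,0,0],[0,0,0],1],[[0,0,0],[0,0,0],1],[[0,0,0],[0,0,0],1],[[0,0,0],[0,0,0],1],[[0,0,0],[0,0,0],1],[[0,0,0],[0,0,0],1]]}}

```text
time: 17.75
tool_pos: [0.7039, 0.0507, 0.2769]
tool_rot: [-0.612, 0.318, -0.334, 0.642]
contact_force: [0.6, 0.1, -0.6]
gripper_width: 0.166
```

```bash
python3 - <<'E'
from h import *; from plant import manip
c,s=np.cos(-.079),np.sin(-.079)
togo(manip.state(),[.5637,.0577,.008])
ims=[]
for n in("scene","top"):
    f=manip.grab_frame(n);P=cloud(f);Q=P-[.4833,.056,0]
    X=Q[...,0]*c+Q[...,1]*s;Y=-Q[...,0]*s+Q[...,1]*c
    h=cv2.cvtColor(f["img"],cv2.COLOR_BGR2HSV)
    m=(h[...,0]>8)&(h[...,0]<28)&(h[...,1]>50)&(h[...,2]>70)&(X>0)&(X<.35)&(abs(Y)<.06)&(P[...,2]>.09)&(P[...,2]<.35)
    if m.any(): print(n,"wood",m.sum(),"z range",np.percentile(P[...,2][m],[2,98]).round(3),"x",np.percentile(X[m],[2,98]).round(3))
    ims.append(cv2.resize(f["img"][90:270,240:440],None,fx=2,fy=2,interpolation=2))
cv2.imwrite("pics/c6.png",(255*(np.hstack(ims)/255.)**.6).astype(np.uint8))
E
```

```text
t 17.75 pos [0.7039 0.0507 0.2769] xang -92.8 y [ 0.574 -0.028 -0.818] shift [-1.000e-02  5.580e+00 -1.077e+01] j [-0.03 -0.13  1.8  -0.01  0.86  1.6 ] F [ 0.6  0.1 -0.6] Mz [ 0.01  0.3  -0.06] w 0.166
scene wood 65 z range [0.178 0.31 ] x [0.052 0.24 ]
top wood 274 z range [0.177 0.308] x [0.053 0.237]
```

View pics/c6.png

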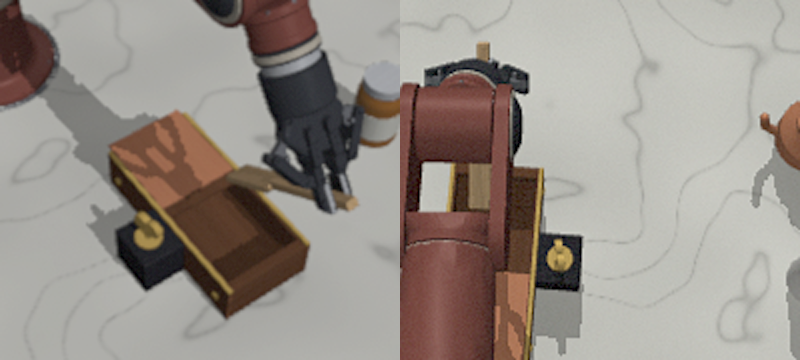

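In both views the paddle is in the air. The blade end is at (240,178) in the scene crop and its lowest measured wood is at about z = 0.177, roughly 10 cm above the deck. The shutter is still open, so I'm handing in.

```bash
python3 -c "
from plant import manip
print(abs(manip.state()['joint_vel']).max()); print(manip.job_done())"
```

```text
0.0017617191459280532
the job is handed in; nothing more can be done
None
```

I wound the key clockwise in three part turns of about 50° each, releasing and regripping between them, until it stood at about 2.9 rad. I never touched the shutter itself. I then gripped the paddle by its handle, tilted it about 14° and drew it out slantwise to about 35°. I handed in at about 18 s with the paddle held still in the air.

**Shutter:** after the last turn and release, its edge measured about 18 mm behind the opening in both views. It still looked open in the final picture.

**Paddle:** the lowest wood measured z ≈ 0.177 m in both views, about 10 cm above the deck. The gripper opening was steady at 0.17, the wrist force was below 1 N, and joint speeds were under 0.002 rad/s.

**Bystanders:** no move went near the pot, the mug or the jar, but I did not measure their positions again at the end.

**Checks that disagreed:**
- Triangulating the handle's butt end gave 52 mm height with an 11 mm ray gap, because shadow cut off part of the scene mask. I discarded it and used the depth readings, where both views gave the handle top at 26 mm.
- A sideways force of about 9 N showed once as the fingers came down into the case. It was gone after the grip closed, and I did not look further into it.

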